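# Lean the carriage plate and hold the grease coupler on its nipple

## Task

Take the carriage plate out of its slotted rack and lean it on the grey service stand: bottom edge in the channel behind the front lip, back against the rest bar, centred and square, angled nipple on the lip side; then let go of it. Then take the spring-nosed grease coupler out of its cup by its square grip, press it squarely and gently onto the tilted nipple until it snaps on and seats, and push on until the nose has sprung in by roughly half its travel, not to the stop. Finish like that, still gripping the coupler and holding it against its spring; leave the timer, the roll of sealing film and the marker pen where they are.

Things in the scene. Friction and masses are not known exactly. Their poses are not given: they have to be found in the camera images.
- plate: Loose aluminium plate, 14 (x) x 120 (y) x 140 (z) mm, 0.6 kg. Origin: centre of its bottom edge; z runs up to the top edge, -x is the front, whose angled boss and nipple stand out up to 47 mm from the mid plane, 38 to 94 mm above the bottom edge; the top 45 mm of both faces is bare. Starts upright in the rack, bottom edge 6 mm above the worktop.
- nipple: Steel grease nipple on the plate. Origin: centre of its flat tip, at (-40.6, 0, 91) mm in the plate's frame; z points outward along its axis, 40 degrees from the plate's z towards its front; y is the plate's y. Head 14 mm diameter, 9 mm long, tapering to 6 mm at the tip; then a 7 mm neck 11 mm long, a 21 mm hexagon, and a 26 mm round boss from 26 mm behind the tip.
- plate_rack: Fixed grey plastic slotted rack, 70 x 140 mm, 31 mm high; the slot runs along its y, is 16 mm wide with its floor 6 mm and its walls' tops 31 mm above the worktop. Origin: centre of its underside, on the worktop. The plate may lean a few degrees in the slot.
- stand: Fixed grey service stand. Origin: centre of its underside, z up, front is -x. Base 125 x 150 mm, top 10 mm above the worktop. Channel along y for the plate's foot: from the front lip's inner face at x = -40 mm (lip 14 mm above the base) to a 4 mm high ridge at x = -16.5 mm. With the leaning plate's foot against the lip, the plate's origin is at x = -33.4, z = 12.4 mm.
- rest_bar: Fixed horizontal steel bar of the stand, 12 mm diameter, 150 mm long along y. Origin: its middle, at (6.8, 0, 85) mm in the stand's frame. A plate with its foot in the channel and its back on this bar leans back (top to +x of the stand) 14 to 20 degrees from upright (20 with the foot at the lip); its nipple then points up and to the front, about 20 to 26 degrees from vertical.
- coupler: Loose grease coupler, 0.3 kg, nose down in a cup. Origin: centre of the underside of its 44 mm round flange (5 mm thick, on the cup's rim); z points away from the nose. Square grip 26 x 26 mm (sides along x, y) from z = 5 to 57 mm, cap to 60. Sprung nose below, 31 mm across its mouth at z = -48. Four jaws inside snap behind the nipple's head at about 6 to 11 N.
- holder: Fixed grey plastic cup that holds the coupler: 49 mm outside diameter, 37 mm bore, rim 55 mm above the worktop, 68 mm round foot. Origin: centre of its underside.
- nose_seat (a point): Point in the nose, on the coupler's axis 18 mm inside the mouth, where the nipple's tip seats; 30 mm below the coupler's origin when the spring is out; axes as the coupler's. Snapped on and seated, it coincides with the nipple's origin.
- nose (a joint): How far the nose has sprung into the coupler, m: 0 out, 0.014 at its stop. It moves from about 7 N and takes 0.5 N more per mm (14 N at the stop). It may give a few mm just before the jaws snap, then springs out again; once the nipple is seated, it goes in as far as the coupler is pushed on.
- timer: Loose bystander: white lab timer, 32 x 66 x 62 mm, standing. Origin: centre of its underside.
- parafilm: Loose bystander: roll of sealing film, 52 mm diameter, 50 mm high, standing. Origin: centre of its underside.
- marker: Loose bystander: marker pen, 132 mm long, lying. Origin: centre of its underside.
Not all that is in view belongs to the job. Of the things shaped like the coupler, the bare steel one is meant.

How it is judged:
On the way, in this order (a step that is already met when the one before it is completed fails the run):
1. the plate leans on the rest bar with its foot in the channel, let go (angle between plate's own z axis and vertical between 0.17 and 0.45 rad and x of plate in the frame of stand between -0.045 and -0.015 m and y of plate in the frame of stand between -0.025 and 0.025 m and z of plate in the frame of stand below 0.018 m and x of nipple in the frame of stand below -0.02 m and angle between the y axis of plate and the y axis of stand, either way round below 0.15 rad and contact force between plate and rest_bar above 0.2 N and contact force between the fingers and plate below 0.1 N and linear speed of plate below 0.02 m/s), for 0.3 s.
2. the coupler has snapped squarely onto the nipple and is seated (distance between nose_seat and nipple below 0.0035 m and angle between the z axis of nose_seat and the z axis of nipple, either way round below 0.14 rad), for 0.1 s.
At the end, for the whole second after the job is handed in: Plate let go, leaning 10-26 deg on the bar, foot in the channel, within 25 mm of centre and 0.15 rad of square, nipple to the front; coupler seated within 3.5 mm and 0.14 rad on the nipple, nose sprung in 4-12.5 mm of 14, fingers still holding it against the nipple (all of step 2 and angle between plate's own z axis and vertical between 0.17 and 0.45 rad and x of plate in the frame of stand between -0.045 and -0.015 m and y of plate in the frame of stand between -0.025 and 0.025 m and z of plate in the frame of stand below 0.018 m and x of nipple in the frame of stand below -0.02 m and angle between the y axis of plate and the y axis of stand, either way round below 0.15 rad and contact force between plate and rest_bar above 0.2 N and contact force between the fingers and plate below 0.1 N and value of joint nose between 0.004 and 0.0125 m and contact force between the fingers and coupler above 2 N and contact force between coupler and nipple above 3 N and contact force between coupler and holder below 0.1 N); the arm keeps its last pose, push and grip.
It fails at once if the coupler is rammed onto the plate (over 40 N) (contact force between coupler and plate above 40 N).
It fails at once if a bystander is moved by more than 30 mm (distance of any of timer, parafilm, marker from where it was at the start of the episode above 0.03 m).
It fails at once if the plate is knocked over (angle between plate's own z axis and vertical above 1 rad).
It also fails if it takes over 61 s, if anything falls off the work surface, if the arm or the gripper's body presses on something with over 40 N, if the wrist force passes 120 N, or if a joint passes its speed limit or range.

## Robot

A 6-joint arm with a two-finger parallel gripper is mounted at the origin on a cart in front of the work surface, level with it; the furniture and walls round the work are solid. World frame = base frame: x ahead of the robot, y to its left, z up, the work surface at z = 0. Lengths are in m, angles in rad, forces in N, time in s.
With the tool pointing down it reaches from about 0.375 to 0.9 m from the base axis. Payload 3.1 kg.
Tool frame: the origin (TCP) lies on the centre line of the jaws, within the pads' length; the fingertips stand robot.tip_reach ahead of it and the grasp point (between the pads) lies 8 mm behind it (robot.tip_reach is the distance from the TCP to the fingertips, in m); z points along the fingers, y is the line along which they close (so a half turn about z gives the same grasp; the last joint's range is limited). The gripper opens to 87 mm and grips with 3 to 60 N. Pads are 19 mm wide; open, the fingers measure 117 mm over their backs; the gripper's body (75 mm by 190 mm) begins 51 mm behind the grasp point.
Start: joints at [-1.518, 0.527, 1.433, -0, 1.181, -0.178], TCP at [0.143, -0.608, 0.234] pointing down, gripper open.
Joint ranges: [-3.08, 3.08], [-0.75, 2.2], [0.22, 2.44], [-1.43, 4.57], [0, 2.65], [-2.85, 2.85]. Speed limits (rad/s): [2.79, 2.79, 3.14, 3.14, 3.14, 3.14].

## Interface

Orientations are given as a unit quaternion [x, y, z, w].
In Python, from rig import robot gives the robot as it stands.
- The arm moves only by the tool jog_arm, never from a script. Its argument "motion" is one flat list of numbers, 7 for each row, row after row: the shift along the tool's x, y, z scaled (see below), then the turn, a rotation vector about the tool's x, y, z scaled (see below), then the gripper's target within -1 to 1 (shut at 1, half-way at 0, fully open at -1). In form: [x, y, z, rx, ry, rz, hand, x, y, z, rx, ry, rz, hand, ...]. A call has 1 to 12 rows; each row shifts and turns the commanded pose from where the row before left it, along the tool's axes as they then stand; what a row does not reach is not made up. The controller multiplies each number of a shift by 4 cm and each number of a turn by 4 degrees. A row lasts 1/8 s, in which the tool goes at most 62.5 mm and 10.7 degrees, less where a joint would pass 70% of its speed; a pose out of reach is approached as far as the arm can. A call with a number of a shift or a turn outside -1 to 1 is refused whole. A call with a gripper value outside its range is refused whole. The fingers move at their own pace and stop on an object; "grip_force" is the grip in N (left out, the last holds). Time passes only in rows, so rows that do not move let the fingers close. It gives the time, the measured TCP pose, the force, the opening and the grip force at its end, in the units of the state.
- robot.get_obs(): the state, without advancing time (a new reading comes with each control period).
- robot.camera(name): name is "scene" or "top" or "wrist"; returns the picture (400x640x3 uint8, blue, green, red); there is no depth.
- robot.calibration(name): a dict with "fx", "fy", "cx", "cy" (pixels), "dist_coeffs" ([k1, k2, p1, p2, k3] as OpenCV has them; the pictures are not rectified), "R" (3x3) and "t" (3): a world point X has camera coordinates R X + t; the wrist camera has in their place "T_tool_cam" (4x4, takes a point from camera to tool coordinates, whose origin is the TCP and whose axes are the flange's). Camera axes: x right, y down, z forward; pixel columns grow to the right and rows downward; lengths in m; the calibration is good to about 2 mm. A picture is of the moment at which its call begins: read the wrist's pose just before it. calibration takes no time and is no camera call.
- robot.hand_in(): hands the job in; it is judged then, once.
The state is a dict: "time": time; "q": joint angles; "joint_velocities": joint speeds; "joint_torque": joint torques, N m; "position": TCP position; "tool_rot": TCP orientation; "ft_force": force on the tool from outside, world axes, zero at the start; "moment": the same for the moment, N m; "grip_width": finger opening in m; "grip_force": force on a finger pad.
Only numpy, scipy, OpenCV 4.12 (cv2) and the standard library are available. Lean on these libraries where they do the work, as an engineer would, in place of code of your own. Each camera call takes 0.05 s, during which the arm holds its last target. There are 200 camera calls.

## Working session

There is one attempt and no reset: what is moved stays moved. The work goes in short steps, Python scripts to look and compute and a tool call to move; the robot and the scene stay as the last step left them, time stands still between calls to the robot, and variables do not carry over. Pictures are saved under pics/ and viewed, at most 10 in all, crops included, and the job is handed in when it is done.

Besides the shell and the picture viewer there is one more tool, called after "Call:" as name(argument=value, ...) on one line, values as JSON. jog_arm: Moves the arm, as the interface text tells. Shifts and turns lie within -1 to 1; 1 stands for 4 cm of shift or 4 degrees of turn. Its arguments: {"type":"object","properties":{"motion":{"type":"array","items":{"type":"number"}},"grip_force":{"type":"number"}},"required":["motion"]}

```bash
mkdir -p pics; ls; python3 - <<'E'
from rig import robot
import cv2,numpy as np
o=robot.get_obs();print({k:(np.round(v,3).tolist()) for k,v in o.items()});print(robot.tip_reach)
for n in("scene","top"):
    cv2.imwrite(f"pics/{n}0.png",robot.camera(n))
    c=robot.calibration(n);print(n,{k:np.round(v,3).tolist() for k,v in c.items()}, (-np.array(c["R"]).T@np.array(c["t"])).round(3))
print({k:np.round(v,4).tolist() for k,v in robot.calibration("wrist").items()})
E
```

```text
pics
{'time': 0.0, 'q': [-1.518, 0.528, 1.434, -0.0, 1.181, -0.179], 'joint_velocities': [0.001, -0.0, 0.001, 0.001, -0.001, 0.002], 'joint_torque': [-0.001, -44.004, -17.659, 0.063, 0.058, -0.0], 'position': [0.143, -0.608, 0.233], 'tool_rot': [0.993, 0.115, 0.0, -0.001], 'ft_force': [-0.007, -0.535, -0.513], 'moment': [-0.029, 0.02, -0.015], 'grip_force': 0.0, 'grip_width': 0.087}
0.011
scene {'fx': 474.496, 'fy': 474.496, 'cx': 323.999, 'cy': 197.806, 'dist_coeffs': [0.033, 0.0, 0.0, 0.0, 0.0], 'R': [[-0.68, -0.733, 0.007], [-0.488, 0.446, -0.75], [0.547, -0.514, -0.661]], 't': [0.538, 0.259, 0.889]} [0.006 0.736 0.778]
top {'fx': 379.758, 'fy': 379.758, 'cx': 324.102, 'cy': 203.729, 'dist_coeffs': [0.004, 0.0, 0.0, 0.0, 0.0], 'R': [[0.024, -0.999, 0.031], [-0.993, -0.028, -0.117], [0.118, -0.028, -0.993]], 't': [0.148, 0.58, 0.864]} [0.47  0.189 0.921]
{'fx': 305.6498, 'fy': 305.6498, 'cx': 317.3065, 'cy': 200.9969, 'dist_coeffs': [0.0074, 0.0, 0.0, 0.0, 0.0], 'T_tool_cam': [[0.0005, -0.9637, -0.267, 0.0727], [1.0, 0.0003, 0.0006, 0.0007], [-0.0005, -0.267, 0.9637, -0.1507], [0.0, 0.0, 0.0, 1.0]]}
```

View pics/scene0.png

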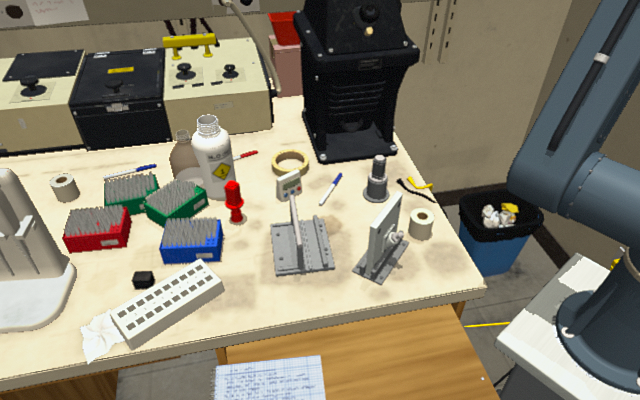

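View pics/top0.png

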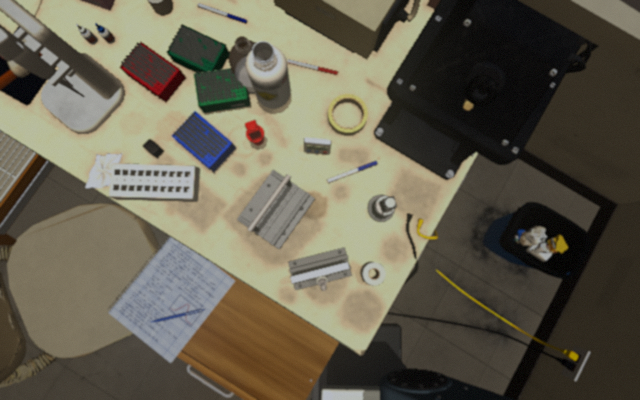

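The top view shows the rack and plate at about (320,270), the stand at (277,208) and the timer at (317,145). The marker is at (352,172) and the film roll at (371,272). Two things are shaped like the coupler: the bare steel one at top (383,206) / scene (376,180), and a red one at top (254,132) / scene (235,200). The steel one fits the description; I'll confirm it in the crop.

```bash
cat > h.py <<'E'
import numpy as np,cv2
from rig import robot
from scipy.spatial.transform import Rotation as Rn
def cam(n,obs=None):
    c=robot.calibration(n);K=np.array([[c["fx"],0,c["cx"]],[0,c["fy"],c["cy"]],[0,0,1]]);d=np.array(c["dist_coeffs"],float)
    if n=="wrist":
        T=np.eye(4);T[:3,:3]=Rn.from_quat(obs["tool_rot"]).as_matrix();T[:3,3]=obs["position"]
        T=T@np.array(c["T_tool_cam"]);R=T[:3,:3].T;t=-R@T[:3,3]
    else: R,t=np.array(c["R"]),np.array(c["t"])
    return K,d,R,t
def ray(C,p):
    K,d,R,t=C;u=cv2.undistortPoints(np.array([[p]],float),K,d)[0,0]
    return -R.T@t,R.T@np.array([u[0],u[1],1])
def atz(C,p,z):
    o,v=ray(C,p);return o+v*(z-o[2])/v[2]
def tri(C1,p1,C2,p2):
    o1,v1=ray(C1,p1);o2,v2=ray(C2,p2)
    s=np.linalg.lstsq(np.c_[v1,-v2],o2-o1,rcond=None)[0]
    a,b=o1+v1*s[0],o2+v2*s[1];return (a+b)/2,np.linalg.norm(a-b)
def proj(C,X):
    K,d,R,t=C;return cv2.projectPoints(np.atleast_2d(X).astype(float),cv2.Rodrigues(R)[0],t,K,d)[0][:,0]
E
python3 - <<'E'
from h import *
a=cv2.imread("pics/top0.png")[140:310,215:415];b=cv2.imread("pics/scene0.png")[150:290,255:445]
cv2.imwrite("pics/c1.png",cv2.resize(a,None,fx=3.5,fy=3.5,interpolation=2))
cv2.imwrite("pics/c2.png",cv2.resize(b,None,fx=4,fy=4,interpolation=2))
E
```

```text
(no output)
```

View pics/c1.png

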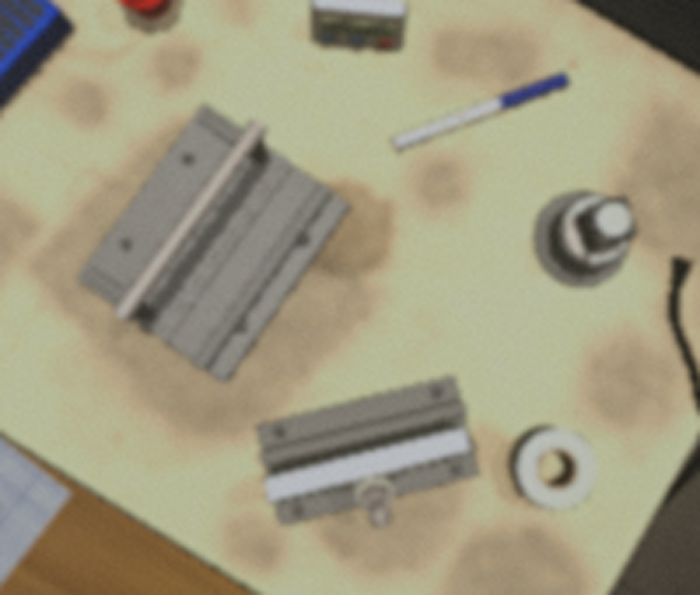

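View pics/c2.png

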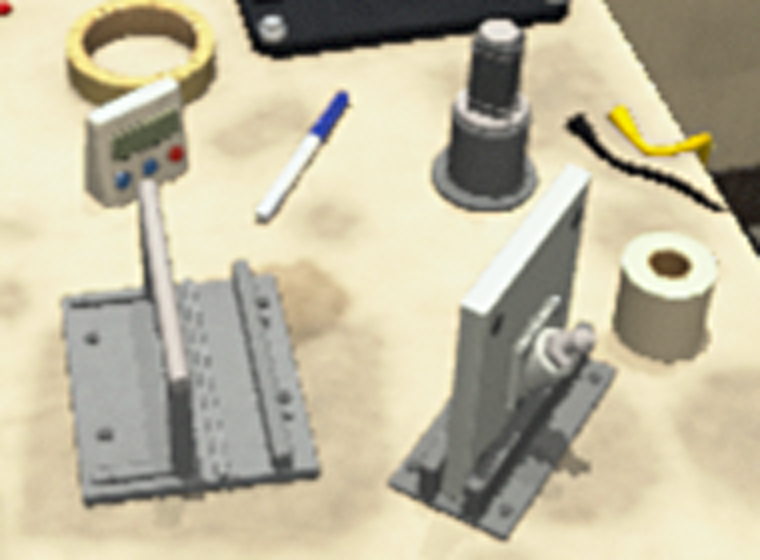

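Crop 1 (3.5x, offset 215,140):
- Stand base corners are at (205,105), (350,205), (228,380) and (80,280). The bar runs from (122,315) to (257,125) and the lip is on the right.
- The plate's top face runs from (266,492) to (468,442), with the nipple on the lower side at (376,508).
- The bare-steel coupler's cap is at (613,222).

Crop 2 shows the coupler's cap at (498,33) in its grey cup, confirming it as the steel one. The plate's top corners are at (588,175) and (465,300).

```bash
python3 - <<'E'
from h import *
T=cam("top");S=cam("scene")
t=lambda p:(p[0]/3.5+215-.36,p[1]/3.5+140-.36)
s=lambda p:(p[0]/4+255-.375,p[1]/4+150-.375)
pr=lambda n,x:print(n,np.round(x,4))
c=[atz(T,t(p),.01) for p in[(205,105),(350,205),(228,380),(80,280)]]
for i in range(4):pr("base",c[i]);print(np.linalg.norm(c[i]-c[i-1]).round(3))
pr("base centre",np.mean(c,0))
c=[atz(S,s(p),.01) for p in[(65,300),(318,473),(86,502)]];[pr("baseS",x) for x in c]
b=[atz(T,t(p),.091) for p in[(122,315),(257,125)]];[pr("barT",x) for x in b];pr("mid",(b[0]+b[1])/2)
b=[atz(S,s(p),.091) for p in[(148,183),(178,378)]];[pr("barS",x) for x in b]
p=[atz(T,t(p),.146) for p in[(265,482),(268,502),(470,455),(465,430)]];[pr("plateT",x) for x in p];pr("ptop c",np.mean(p,0))
p=[atz(S,s(p),.146) for p in[(588,175),(465,300),(575,165),(463,295)]];[pr("plateS",x) for x in p]
r=[atz(T,t(p),.031) for p in[(258,428),(455,378),(478,473),(283,522)]];[pr("rackT z31",x) for x in r];pr("rc",np.mean(r,0))
pr("cap",tri(T,t((613,222)),S,s((498,33)))[0]);pr("capT",atz(T,t((613,222)),.115));pr("capS",atz(S,s((498,33)),.115))
pr("foot",atz(T,t((582,240)),.01));pr("roll",atz(T,t((555,468)),.05))
pr("timer",atz(T,t((358,5)),.062))
pr("mark",atz(T,t((395,143)),.01));pr("mark",atz(T,t((565,82)),.01))
pr("nip",tri(T,t((378,520)),S,s((585,333)))[0])
E
```

```text
base [0.6582 0.2886 0.01  ]
0.148
base [0.5909 0.186  0.01  ]
0.123
base [0.4688 0.2655 0.01  ]
0.146
base [0.5341 0.3687 0.01  ]
0.122
base centre [0.563  0.2772 0.01  ]
baseS [0.6555 0.2925 0.01  ]
baseS [0.4644 0.2743 0.01  ]
baseS [0.5313 0.3759 0.01  ]
barT [0.5073 0.3257 0.091 ]
barT [0.6295 0.2464 0.091 ]
mid [0.5684 0.286  0.091 ]
barS [0.6285 0.249  0.091 ]
barS [0.5064 0.3319 0.091 ]
plateT [0.4115 0.2307 0.146 ]
plateT [0.4003 0.2286 0.146 ]
plateT [0.4294 0.1132 0.146 ]
plateT [0.4436 0.1164 0.146 ]
ptop c [0.4212 0.1722 0.146 ]
plateS [0.4325 0.1184 0.146 ]
plateS [0.4129 0.2313 0.146 ]
plateS [0.4421 0.1173 0.146 ]
plateS [0.4158 0.2295 0.146 ]
rackT z31 [0.4378 0.2427 0.031 ]
rackT z31 [0.4738 0.1129 0.031 ]
rackT z31 [0.4117 0.0966 0.031 ]
rackT z31 [0.3773 0.2242 0.031 ]
rc [0.4252 0.1691 0.031 ]
cap [0.5727 0.025  0.1121]
capT [0.571  0.0245 0.115 ]
capS [0.5714 0.0293 0.115 ]
foot [0.571  0.0246 0.01  ]
roll [0.4173 0.0485 0.05  ]
timer [0.718  0.1844 0.062 ]
mark [0.6353 0.1558 0.01  ]
mark [0.6823 0.0374 0.01  ]
nip [0.3872 0.1645 0.0971]
```

```bash
cat >> h.py <<'E'
def down(yaw):  # tool pointing down, tool x at yaw (deg)
    return Rn.from_euler("z",yaw,degrees=True)*Rn.from_euler("x",180,degrees=True)
def plan(p,R,tp,tR,n,hand):
    p=np.array(p,float);rows=[]
    for i in range(n):
        k=n-i
        d=R.inv().apply((np.array(tp)-p)/k)/.04
        w=np.degrees((R.inv()*tR).as_rotvec())/k/4
        r=np.round(np.r_[d,w],2); rows.append(np.r_[r,hand])
        assert abs(r).max()<=1,(i,r)
        p=p+R.apply(r[:3]*.04);R=R*Rn.from_rotvec(np.radians(r[3:]*4))
    for i in range(0,n,12): print("["+",".join("%g"%v for v in np.ravel(rows[i:i+12]))+"]")
    print("end",p.round(4),R.as_quat().round(3))
    return p,R
def now():
    o=robot.get_obs();return np.array(o["position"]),Rn.from_quat(o["tool_rot"])
E
python3 - <<'E'
from h import *
p,R=now()
p,R=plan(p,R,[.37,-.25,.26],down(60),12,-1)
p,R=plan(p,R,[.421,.172,.215],down(105),12,-1)
E
```

```text
[0.63,-0.62,-0.06,-0,-0,-0.97,-1,0.67,-0.57,-0.06,-0,-0,-0.97,-1,0.71,-0.53,-0.05,-0,-0,-0.98,-1,0.74,-0.48,-0.06,-0,-0,-0.97,-1,0.77,-0.42,-0.05,-0,-0,-0.98,-1,0.8,-0.37,-0.06,-0,-0,-0.97,-1,0.83,-0.32,-0.05,-0,-0,-0.98,-1,0.84,-0.26,-0.06,-0,-0,-0.97,-1,0.86,-0.2,-0.05,-0,-0.01,-0.98,-1,0.87,-0.14,-0.06,-0.01,-0,-0.97,-1,0.88,-0.08,-0.05,-0,-0.01,-0.98,-1,0.89,-0.03,-0.06,-0.01,-0,-0.97,-1]
end [ 0.3699 -0.2498  0.26  ] [0.866 0.5   0.    0.   ]
[0.81,-0.35,0.09,0,-0,-0.94,-1,0.84,-0.29,0.09,0,-0,-0.94,-1,0.85,-0.24,0.09,0,-0,-0.94,-1,0.87,-0.18,0.1,0,-0,-0.94,-1,0.88,-0.12,0.09,0,-0,-0.94,-1,0.88,-0.07,0.1,0,-0,-0.94,-1,0.88,-0.01,0.09,0,-0,-0.94,-1,0.88,0.05,0.1,0,-0,-0.93,-1,0.88,0.11,0.09,0,-0,-0.94,-1,0.87,0.16,0.1,0,-0,-0.93,-1,0.86,0.22,0.09,0,-0,-0.94,-1,0.84,0.28,0.1,0,-0,-0.93,-1]
end [0.4211 0.1719 0.2149] [0.609 0.793 0.    0.   ]
```

Call:
jog_arm(motion=[0.63, -0.62, -0.06, 0, 0, -0.97, -1, 0.67, -0.57, -0.06, 0, 0, -0.97, -1, 0.71, -0.53, -0.05, 0, 0, -0.98, -1, 0.74, -0.48, -0.06, 0, 0, -0.97, -1, 0.77, -0.42, -0.05, 0, 0, -0.98, -1, 0.8, -0.37, -0.06, 0, 0, -0.97, -1, 0.83, -0.32, -0.05, 0, 0, -0.98, -1, 0.84, -0.26, -0.06, 0, 0, -0.97, -1, 0.86, -0.2, -0.05, 0, 0, -0.98, -1, 0.87, -0.14, -0.06, 0, 0, -0.97, -1, 0.88, -0.08, -0.05, 0, 0, -0.98, -1, 0.89, -0.03, -0.06, 0, 0, -0.97, -1])

```text
time: 1.6
position: [0.3703, -0.2492, 0.2602]
tool_rot: [0.866, 0.501, -0.0, -0.0]
ft_force: [0.6, 0.6, 1.0]
grip_width: 0.0869
grip_force: 0.0
```

Call:
jog_arm(motion=[0.81, -0.35, 0.09, 0, 0, -0.94, -1, 0.84, -0.29, 0.09, 0, 0, -0.94, -1, 0.85, -0.24, 0.09, 0, 0, -0.94, -1, 0.87, -0.18, 0.1, 0, 0, -0.94, -1, 0.88, -0.12, 0.09, 0, 0, -0.94, -1, 0.88, -0.07, 0.1, 0, 0, -0.94, -1, 0.88, -0.01, 0.09, 0, 0, -0.94, -1, 0.88, 0.05, 0.1, 0, 0, -0.93, -1, 0.88, 0.11, 0.09, 0, 0, -0.94, -1, 0.87, 0.16, 0.1, 0, 0, -0.93, -1, 0.86, 0.22, 0.09, 0, 0, -0.94, -1, 0.84, 0.28, 0.1, 0, 0, -0.93, -1])

```text
time: 3.1
position: [0.421, 0.1725, 0.2149]
tool_rot: [0.608, 0.794, -0.0, -0.0]
ft_force: [0.9, 0.0, -0.1]
grip_width: 0.0872
grip_force: 0.0
```

```bash
python3 - <<'E'
from h import *
o=robot.get_obs();im=robot.camera("wrist")
print(np.round(o["position"],4),np.round(o["tool_rot"],3),o["time"],np.round(o["ft_force"],1))
C=cam("wrist",o)
cv2.imwrite("pics/w1.png",im)
u=np.array([np.cos(np.radians(15)),np.sin(np.radians(15))]);v=np.array([-u[1],u[0]])
for sy in(-60,60):
  for sx in(-7,7):
    X=np.r_[np.array([.421,.172])+(sx*u+sy*v)/1000,.146];print(proj(C,X).round(0))
E
```

```text
[0.421  0.1725 0.2149] [ 0.608  0.794 -0.    -0.   ] 3.1 [ 0.9  0.  -0.1]
[[309. 287.]]
[[326. 287.]]
[[308. 135.]]
[[328. 135.]]
```

View pics/w1.png

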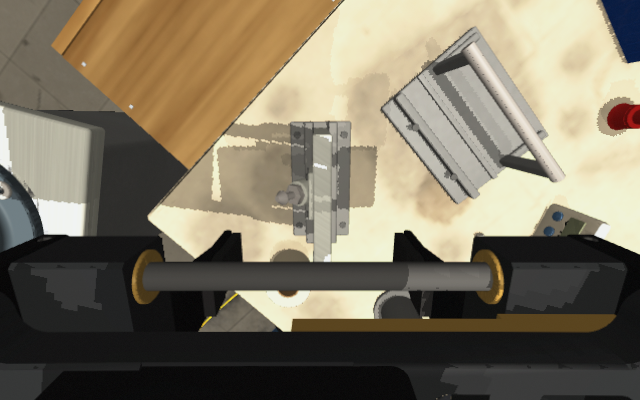

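The wrist view shows the plate's top edge at columns 313–332, with its far end at row 133. That is about 4 px, or 3 mm, to the tool's +y. The stand and rack are where I measured them, so I'll grasp.

Call:
jog_arm(motion=[0, 0.07, 0.8, 0, 0, 0, -1, 0, 0, 0.8, 0, 0, 0, -1, 0, 0, 0.8, 0, 0, 0, -1, 0, 0, 0, 0, 0, 0, 1, 0, 0, 0, 0, 0, 0, 1, 0, 0, 0, 0, 0, 0, 1, 0, 0, 0, 0, 0, 0, 1, 0, 0, 0, 0, 0, 0, 1, 0, 0, 0, 0, 0, 0, 1], grip_force=40)

```text
time: 4.28
position: [0.4239, 0.172, 0.1194]
tool_rot: [0.609, 0.793, 0.0, 0.0]
ft_force: [-1.0, -0.5, 0.1]
grip_width: 0.0351
grip_force: 0.0
```

Call:
jog_arm(motion=[0, 0, 0, 0, 0, 0, 1, 0, 0, 0, 0, 0, 0, 1, 0, 0, 0, 0, 0, 0, 1, 0, 0, 0, 0, 0, 0, 1, 0, 0, 0, 0, 0, 0, 1])

```text
time: 4.9
position: [0.4239, 0.172, 0.1191]
tool_rot: [0.609, 0.793, 0.0, 0.0]
ft_force: [-0.4, -0.5, -0.4]
grip_width: 0.0137
grip_force: 40.0
```

```bash
python3 - <<'E'
from h import *
C=cam("wrist",dict(position=[.421,.1725,.2149],tool_rot=Rn.from_quat([.608,.794,0,0]).as_quat()))
c=[atz(C,p,.01) for p in[(475,28),(382,107),(458,203),(548,133)]];[print(x.round(4)) for x in c];print(np.mean(c,0))
b=[atz(C,p,.089) for p in[(471,48),(558,178)]];print(b,np.mean(b,0))
l=[atz(C,p,.024) for p in[(388,97),(467,194)]];print("lip",l)
E
```

```text
[0.5371 0.37   0.01  ]
[0.4687 0.2704 0.01  ]
[0.5922 0.189  0.01  ]
[0.6588 0.2923 0.01  ]
[0.56418542 0.28044095 0.01      ]
[array([0.50978604, 0.32710179, 0.089     ]), array([0.6288892 , 0.24681034, 0.089     ])] [0.56933762 0.28695606 0.089     ]
lip [array([0.46899227, 0.28057944, 0.024     ]), array([0.59058525, 0.20381664, 0.024     ])]
```

Call:
jog_arm(motion=[0, 0, -0.25, 0, 0, 0, 1, 0, 0, -0.5, 0, 0, 0, 1, 0, 0, -0.8, 0, 0, 0, 1, 0, 0, -0.8, 0, 0, 0, 1, 0, 0, -0.7, 0, 0, 0, 1, 0, 0, 0, 0, 0, 0, 1])

```text
time: 5.65
position: [0.4244, 0.1721, 0.2427]
tool_rot: [0.609, 0.793, 0.001, 0.001]
ft_force: [0.2, 0.3, -5.6]
grip_width: 0.0136
grip_force: 40.0
```

```bash
cat >> h.py <<'E'
SC=np.array([.5645,.281,0]);SY=Rn.from_euler("z",56.6,degrees=True)
def platetool(x,y,z,lean,dyaw=0):
    Rp=SY*Rn.from_euler("zy",[dyaw,lean],degrees=True) if 0 else SY*Rn.from_euler("y",lean,degrees=True)
    Rt=Rp*Rn.from_matrix(np.array([[0,1,0],[1,0,0],[0,0,-1.]]))
    return SC+SY.apply([x,y,z])+Rp.apply([0,0,.113]),Rt
E
python3 - <<'E'
from h import *
p,R=now()
tp,tR=platetool(-.029,0,.12,14.5)
print(tp)
p,R=plan(p,R,tp,tR,12,1)
tp,tR=platetool(-.029,0,.025,14.5)
plan(p,R,tp,tR,4,1)
E
```

```text
[0.56411078 0.28040971 0.22940068]
[0.14,0.34,0.03,0.29,-0.11,-0.86,1,0.12,0.35,0.02,0.29,-0.11,-0.86,1,0.1,0.35,0.01,0.29,-0.11,-0.86,1,0.08,0.36,0.01,0.29,-0.11,-0.86,1,0.06,0.37,-0,0.29,-0.11,-0.86,1,0.04,0.37,-0.01,0.29,-0.11,-0.86,1,0.01,0.37,-0.02,0.29,-0.1,-0.87,1,-0.01,0.37,-0.03,0.3,-0.11,-0.86,1,-0.03,0.36,-0.03,0.29,-0.1,-0.87,1,-0.05,0.36,-0.04,0.3,-0.11,-0.86,1,-0.08,0.36,-0.05,0.29,-0.1,-0.87,1,-0.09,0.35,-0.06,0.3,-0.11,-0.86,1]
end [0.5639 0.2804 0.2296] [ 0.285  0.95  -0.121 -0.036]
[-0,0.15,0.58,-0,0,-0,1,-0,0.15,0.57,-0,0,-0,1,-0,0.15,0.58,-0,0,-0,1,-0,0.15,0.57,-0,0,-0,1]
end [0.5641 0.2805 0.1345] [ 0.285  0.95  -0.121 -0.036]
```

Call:
jog_arm(motion=[0.14, 0.34, 0.03, 0.29, -0.11, -0.86, 1, 0.12, 0.35, 0.02, 0.29, -0.11, -0.86, 1, 0.1, 0.35, 0.01, 0.29, -0.11, -0.86, 1, 0.08, 0.36, 0.01, 0.29, -0.11, -0.86, 1, 0.06, 0.37, 0, 0.29, -0.11, -0.86, 1, 0.04, 0.37, -0.01, 0.29, -0.11, -0.86, 1, 0.01, 0.37, -0.02, 0.29, -0.1, -0.87, 1, -0.01, 0.37, -0.03, 0.3, -0.11, -0.86, 1, -0.03, 0.36, -0.03, 0.29, -0.1, -0.87, 1, -0.05, 0.36, -0.04, 0.3, -0.11, -0.86, 1, -0.08, 0.36, -0.05, 0.29, -0.1, -0.87, 1, -0.09, 0.35, -0.06, 0.3, -0.11, -0.86, 1])

```text
time: 7.15
position: [0.5624, 0.2802, 0.2243]
tool_rot: [0.284, 0.95, -0.123, -0.04]
ft_force: [1.3, -0.1, -6.7]
grip_width: 0.0135
grip_force: 40.0
```

Call:
jog_arm(motion=[0, 0.15, 0.58, 0, 0, 0, 1, 0, 0.15, 0.57, 0, 0, 0, 1, 0, 0.15, 0.58, 0, 0, 0, 1, 0, 0.15, 0.57, 0, 0, 0, 1, 0, 0, 0, 0, 0, 0, 1])

```text
time: 7.78
position: [0.5616, 0.2802, 0.1291]
tool_rot: [0.285, 0.95, -0.123, -0.04]
ft_force: [0.5, 1.4, -6.7]
grip_width: 0.014
grip_force: 40.0
```

```bash
python3 - <<'E'
from h import *
im=robot.camera("scene");cv2.imwrite("pics/s2.png",cv2.resize(im[110:290,220:420],None,fx=3.3,fy=3.3,interpolation=2))
p,R=now();print(p,R.as_quat().round(3))
tp,tR=platetool(-.029,0,.0145,14.5)
plan(p,R,tp,tR,2,1)
E
```

```text
[0.56175429 0.28013365 0.12983873] [ 0.285  0.95  -0.123 -0.04 ]
[-0.02,0.04,0.07,-0.04,-0.04,0.01,1,-0.03,0.03,0.06,-0.04,-0.04,0,1]
end [0.5642 0.2802 0.1241] [ 0.285  0.95  -0.121 -0.036]
```

View pics/s2.png

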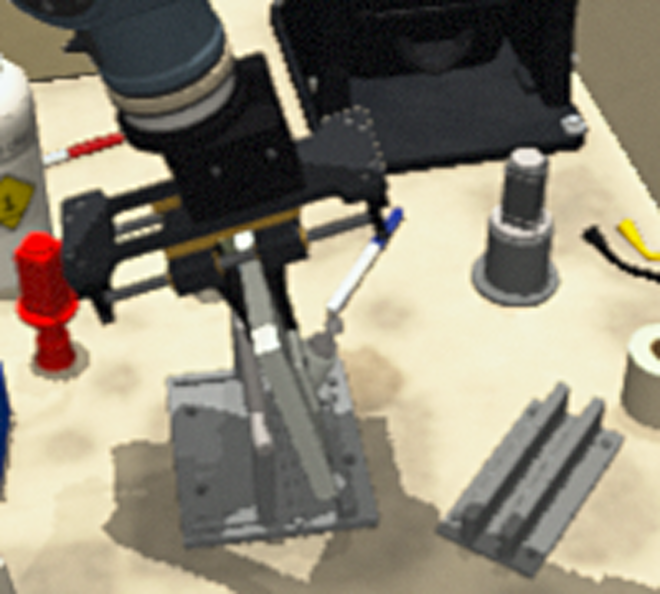

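The scene view shows the plate held with its foot at crop (325,490), just over the channel behind the lip, with the nipple on the lip side. I'll lower the rest of the way.

Call:
jog_arm(motion=[-0.02, 0.04, 0.07, -0.04, -0.04, 0.01, 1, -0.03, 0.03, 0.06, -0.04, -0.04, 0, 1, 0, 0, 0.05, 0, 0, 0, 1, 0, 0, 0, 0, 0, 0, 1])

```text
time: 8.32
position: [0.5651, 0.2798, 0.1246]
tool_rot: [0.285, 0.95, -0.12, -0.035]
ft_force: [-0.6, -0.4, -6.7]
grip_width: 0.0138
grip_force: 40.0
```

Call:
jog_arm(motion=[0, 0.02, 0.05, 0, 0, 0, 1, 0, 0.01, 0.05, 0, 0, 0, 1, 0, 0, 0, 0, 0, 0, 1])

```text
time: 8.7
position: [0.5652, 0.2801, 0.1204]
tool_rot: [0.285, 0.95, -0.12, -0.035]
ft_force: [-0.3, -0.6, -6.4]
grip_width: 0.0139
grip_force: 40.0
```

Call:
jog_arm(motion=[0, 0.01, 0.04, 0, 0, 0, 1, 0, 0.01, 0.03, 0, 0, 0, 1, 0, 0, 0, 0, 0, 0, 1])

```text
time: 9.07
position: [0.5659, 0.2802, 0.1193]
tool_rot: [0.285, 0.95, -0.12, -0.034]
ft_force: [0.5, -0.7, 6.1]
grip_width: 0.0137
grip_force: 40.0
```

Call:
jog_arm(motion=[0, 0, 0, 0, 0, 0, 0.2, 0, 0, 0, 0, 0, 0, 0.2, 0, 0, 0, 0, 0, 0, 0.2, 0, 0, 0, 0, 0, 0, 0.2, 0, 0, 0, 0, 0, 0, 0.2])

```text
time: 9.7
position: [0.5654, 0.2801, 0.1175]
tool_rot: [0.285, 0.95, -0.12, -0.035]
ft_force: [-0.7, -0.1, -0.1]
grip_width: 0.0344
grip_force: 0.0
```

Call:
jog_arm(motion=[0, 0, -0.3, 0, 0, 0, 0.2, 0, 0, -0.7, 0, 0, 0, 0.2, 0, 0, -1, 0, 0, 0, 0, 0, 0, -1, 0, 0, 0, -0.5, 0, 0, 0, 0, 0, 0, -1])

```text
time: 10.32
position: [0.5842, 0.3068, 0.2388]
tool_rot: [0.285, 0.951, -0.117, -0.03]
ft_force: [0.8, -0.5, 0.2]
grip_width: 0.0556
grip_force: 0.0
```

```bash
python3 - <<'E'
from h import *
o=robot.get_obs();im=robot.camera("wrist");s=robot.camera("scene");t=robot.camera("top")
cv2.imwrite("pics/w3.png",im);cv2.imwrite("pics/s3.png",s);cv2.imwrite("pics/t3.png",t)
import json;json.dump([list(map(float,o["position"])),list(map(float,o["tool_rot"]))],open("w3.json","w"))
print(o["time"],o["position"])
a=cv2.resize(s[130:290,240:400],None,fx=3.75,fy=3.75,interpolation=2)[:, :400]
a=cv2.resize(s[140:280,250:370],None,fx=3.3,fy=3.3,interpolation=2)   # 396x462
b=cv2.resize(im,(640,400))[0:400,120:520]
h=max(a.shape[0],b.shape[0]);c=np.zeros((h,a.shape[1]+b.shape[1],3),np.uint8);c[:a.shape[0],:a.shape[1]]=a;c[:b.shape[0],a.shape[1]:]=b
cv2.imwrite("pics/m3.png",c);print(c.shape)
E
```

```text
10.325 [0.58417674 0.30679591 0.23882113]
(462, 796, 3)
```

View pics/m3.png

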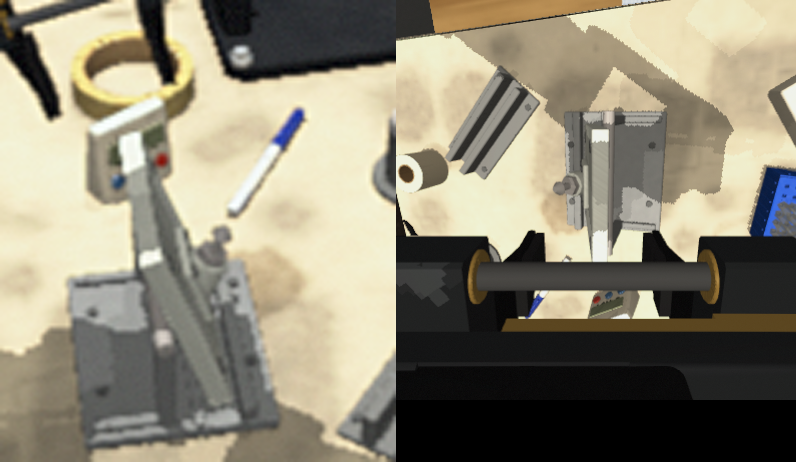

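The plate leans on the bar with its foot in the channel, square, and its nipple on the lip side (tip at crop (222,235) in scene and (560,187) in wrist). Next I'll measure the nipple and plan the move above the coupler.

```bash
cat >> h.py <<'E'
def nip(x,y,z,lean):
    Rp=SY*Rn.from_euler("y",lean,degrees=True);o=SC+SY.apply([x,y,z])
    s,c=np.sin(np.radians(40)),np.cos(np.radians(40))
    return o+Rp.apply([-.0406,0,.091]),Rp.apply([-s,0,c]),o,Rp
E
python3 - <<'E'
from h import *;import json
a,b=json.load(open("w3.json"));W=cam("wrist",dict(position=a,tool_rot=b));S=cam("scene");T=cam("top")
print(tri(W,(284,187),S,(317.1,211.0)))
for l,x in((17,-.029),(20,-.0334),(14.5,-.025)):
    n,ax,o,Rp=nip(x,0,.012,l);print(l,n.round(4))
    for nm,C in(("W",W),("S",S),("T",T)):
        print(nm,proj(C,[n]+[o+Rp.apply([0,sy,.14]) for sy in(-.06,.06)]).round(0).tolist())
p,R=now()
plan(p,R,[.572,.027,.235],down(95),14,-1)
E
```

```text
(array([0.54382514, 0.25074078, 0.10300168]), np.float64(0.001041114966373321))
17 [0.5418 0.2466 0.1109]
W [[276.0, 189.0], [321.0, 267.0], [321.0, 129.0]]
S [[319.0, 208.0], [290.0, 179.0], [297.0, 218.0]]
T [[286.0, 214.0], [281.0, 174.0], [246.0, 222.0]]
20 [0.5422 0.2472 0.1114]
W [[277.0, 189.0], [324.0, 266.0], [325.0, 129.0]]
S [[319.0, 208.0], [288.0, 180.0], [295.0, 219.0]]
T [[286.0, 214.0], [280.0, 174.0], [245.0, 221.0]]
14.5 [0.5416 0.2463 0.1103]
W [[276.0, 189.0], [318.0, 268.0], [318.0, 129.0]]
S [[319.0, 208.0], [290.0, 179.0], [297.0, 218.0]]
T [[286.0, 214.0], [281.0, 174.0], [247.0, 222.0]]
[-0.26,-0.41,0.1,-0.24,0.12,0.92,-1,-0.29,-0.39,0.09,-0.24,0.12,0.92,-1,-0.31,-0.38,0.09,-0.24,0.12,0.92,-1,-0.34,-0.36,0.08,-0.24,0.12,0.92,-1,-0.36,-0.34,0.07,-0.24,0.12,0.92,-1,-0.38,-0.31,0.06,-0.24,0.12,0.91,-1,-0.4,-0.29,0.05,-0.24,0.12,0.92,-1,-0.42,-0.26,0.04,-0.24,0.12,0.91,-1,-0.43,-0.24,0.03,-0.24,0.11,0.92,-1,-0.45,-0.21,0.03,-0.24,0.12,0.91,-1,-0.46,-0.18,0.02,-0.24,0.11,0.92,-1,-0.47,-0.15,0.01,-0.24,0.12,0.91,-1]
[-0.48,-0.12,0.01,-0.24,0.11,0.92,-1,-0.49,-0.09,0,-0.23,0.12,0.91,-1]
end [0.5722 0.0271 0.2351] [ 0.676  0.737  0.    -0.   ]
```

Call:
jog_arm(motion=[-0.26, -0.41, 0.1, -0.24, 0.12, 0.92, -1, -0.29, -0.39, 0.09, -0.24, 0.12, 0.92, -1, -0.31, -0.38, 0.09, -0.24, 0.12, 0.92, -1, -0.34, -0.36, 0.08, -0.24, 0.12, 0.92, -1, -0.36, -0.34, 0.07, -0.24, 0.12, 0.92, -1, -0.38, -0.31, 0.06, -0.24, 0.12, 0.91, -1, -0.4, -0.29, 0.05, -0.24, 0.12, 0.92, -1, -0.42, -0.26, 0.04, -0.24, 0.12, 0.91, -1, -0.43, -0.24, 0.03, -0.24, 0.11, 0.92, -1, -0.45, -0.21, 0.03, -0.24, 0.12, 0.91, -1, -0.46, -0.18, 0.02, -0.24, 0.11, 0.92, -1, -0.47, -0.15, 0.01, -0.24, 0.12, 0.91, -1])

```text
time: 11.98
position: [0.5739, 0.0657, 0.2355]
tool_rot: [0.629, 0.777, -0.016, -0.004]
ft_force: [-0.3, 0.8, -0.8]
grip_width: 0.0872
grip_force: 0.0
```

Call:
jog_arm(motion=[-0.48, -0.12, 0.01, -0.24, 0.11, 0.92, -1, -0.49, -0.09, 0, -0.23, 0.12, 0.91, -1, 0, 0, 0, 0, 0, 0, -1])

```text
time: 12.35
position: [0.5726, 0.0257, 0.2358]
tool_rot: [0.677, 0.736, 0.001, 0.0]
ft_force: [-0.3, 0.6, -0.0]
grip_width: 0.0867
grip_force: 0.0
```

```bash
python3 - <<'E'
from h import *;import json
o=robot.get_obs();im=robot.camera("wrist");t=robot.camera("top");s=robot.camera("scene")
cv2.imwrite("pics/w4.png",im);cv2.imwrite("pics/t4.png",t);cv2.imwrite("pics/s4.png",s)
json.dump([list(map(float,o["position"])),list(map(float,o["tool_rot"]))],open("w4.json","w"))
W=cam("wrist",o);print(o["position"],o["tool_rot"]);print(proj(W,[[.572,.027,.12]]))
a=cv2.resize(im[120:270,240:400],None,fx=2.5,fy=2.5,interpolation=2)
b=cv2.resize(s[165:275,270:370],None,fx=3.9,fy=3.9,interpolation=2)
c=np.zeros((430,800,3),np.uint8);c[:a.shape[0],:400]=a;c[:b.shape[0],400:400+b.shape[1]]=b
cv2.imwrite("pics/m4.png",c)
E
```

```text
[0.57262552 0.02565072 0.2357843 ] [6.76886180e-01 7.36086889e-01 9.91199019e-04 4.57599667e-04]
[[316.56450384 197.77877723]]
```

View pics/m4.png

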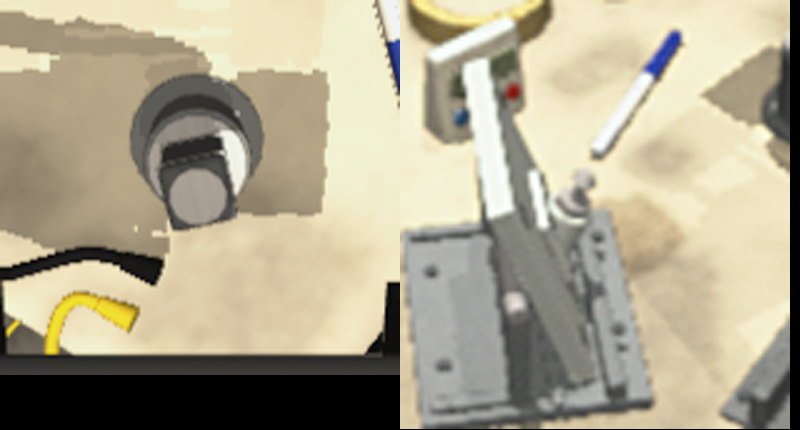

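Left part: the steel coupler's cap is at (201,195), and the grip's edge is turned about 14.7° from the tool's y. Right part: the plate leans correctly with the nipple toward the lip.

```bash
python3 - <<'E'
from h import *
p,R=now();W=cam("wrist",robot.get_obs())
c=atz(W,(320.2,198),.115);print(c,atz(W,(313,178),.01))
yaw=np.degrees(np.arctan2(*R.as_matrix()[[1,0],0]));print(yaw)
c[2]=.155;p,R=plan(p,R,c,down(yaw+14.5),4,-1)
c[2]=.079;plan(p,R,c,down(yaw+14.5),3,-1)
E
```

```text
[0.57569233 0.02791625 0.115     ] [0.56797926 0.02527437 0.01      ]
95.01144507067511
[-0,0.02,0.5,0.01,-0,-0.91,-1,-0,0.02,0.51,0.01,-0,-0.91,-1,-0,0.01,0.5,0,-0.01,-0.9,-1,-0.01,0.02,0.51,0.01,-0,-0.91,-1]
end [0.5758 0.0279 0.1549] [ 0.577  0.817  0.    -0.   ]
[0,-0,0.63,-0,-0,0,-1,0,-0,0.63,-0,-0,0,-1,0,-0,0.64,-0,-0,0,-1]
end [0.5758 0.0279 0.0789] [ 0.577  0.817  0.    -0.   ]
```

Call:
jog_arm(motion=[0, 0.02, 0.5, 0.01, 0, -0.91, -1, 0, 0.02, 0.51, 0.01, 0, -0.91, -1, 0, 0.01, 0.5, 0, -0.01, -0.9, -1, 0, 0.02, 0.51, 0.01, 0, -0.91, -1, 0, 0, 0.63, 0, 0, 0, -1, 0, 0, 0.63, 0, 0, 0, -1, 0, 0, 0.64, 0, 0, 0, -1, 0, 0, 0, 0, 0, 0, 1, 0, 0, 0, 0, 0, 0, 1, 0, 0, 0, 0, 0, 0, 1, 0, 0, 0, 0, 0, 0, 1, 0, 0, 0, 0, 0, 0, 1], grip_force=40)

```text
time: 14.0
position: [0.576, 0.0278, 0.0794]
tool_rot: [0.577, 0.817, 0.0, 0.0]
ft_force: [-0.0, -0.0, -0.3]
grip_width: 0.0448
grip_force: 0.0
```

Call:
jog_arm(motion=[0, 0, 0, 0, 0, 0, 1, 0, 0, 0, 0, 0, 0, 1, 0, 0, 0, 0, 0, 0, 1, 0, 0, 0, 0, 0, 0, 1])

```text
time: 14.5
position: [0.5753, 0.0278, 0.0788]
tool_rot: [0.577, 0.817, -0.001, -0.0]
ft_force: [-1.7, -1.5, 2.0]
grip_width: 0.0259
grip_force: 39.9
```

Call:
jog_arm(motion=[0, 0, -0.25, 0, 0, 0, 1, 0, 0, -0.5, 0, 0, 0, 1, 0, 0, -0.75, 0, 0, 0, 1, 0, 0, -0.8, 0, 0, 0, 1, 0, 0, -0.5, 0, 0, 0, 1, 0, 0, 0, 0, 0, 0, 1])

```text
time: 15.25
position: [0.5771, 0.028, 0.1925]
tool_rot: [0.577, 0.817, 0.001, 0.002]
ft_force: [-0.5, 0.4, -3.2]
grip_width: 0.0256
grip_force: 39.9
```

```bash
cat >> h.py <<'E'
def coupool(n,tilt,off,yawx=146.6,ty=0):
    # coupler axis tilted `tilt` deg to the stand's front; nose_seat `off` m outside nipple point n
    ax=SY.apply([-np.sin(np.radians(tilt)),0,np.cos(np.radians(tilt))])
    R=SY*Rn.from_euler("y",-tilt,degrees=True)*Rn.from_matrix(np.array([[0,1,0],[1,0,0],[0,0,-1.]]))
    return np.array(n)+ax*(.0538+off),R
E
python3 - <<'E'
from h import *
S=cam("scene");print(atz(S,(317.1,211),.1105))
p,R=now();print(p)
tp,tR=coupool([.543,.248,.1105],22,.045);print(tp)
plan(p,R,tp,tR,12,1)
E
```

```text
[0.53785825 0.25553557 0.1105    ]
[0.57705906 0.0279802  0.19252205]
[0.52262608 0.21710134 0.20210576]
[0.41,0.02,-0.02,-0.44,0.15,-0.76,1,0.41,0.05,-0.02,-0.44,0.15,-0.76,1,0.4,0.07,-0.01,-0.44,0.15,-0.76,1,0.4,0.09,-0,-0.44,0.15,-0.76,1,0.4,0.11,0,-0.44,0.15,-0.76,1,0.39,0.13,0.01,-0.44,0.15,-0.76,1,0.38,0.15,0.02,-0.44,0.15,-0.76,1,0.37,0.17,0.03,-0.44,0.16,-0.76,1,0.36,0.19,0.04,-0.44,0.16,-0.76,1,0.35,0.21,0.05,-0.44,0.15,-0.77,1,0.34,0.23,0.06,-0.43,0.16,-0.76,1,0.32,0.24,0.08,-0.44,0.15,-0.77,1]
end [0.5228 0.2172 0.2021] [0.282 0.94  0.183 0.055]
```

Call:
jog_arm(motion=[0.41, 0.02, -0.02, -0.44, 0.15, -0.76, 1, 0.41, 0.05, -0.02, -0.44, 0.15, -0.76, 1, 0.4, 0.07, -0.01, -0.44, 0.15, -0.76, 1, 0.4, 0.09, 0, -0.44, 0.15, -0.76, 1, 0.4, 0.11, 0, -0.44, 0.15, -0.76, 1, 0.39, 0.13, 0.01, -0.44, 0.15, -0.76, 1, 0.38, 0.15, 0.02, -0.44, 0.15, -0.76, 1, 0.37, 0.17, 0.03, -0.44, 0.16, -0.76, 1, 0.36, 0.19, 0.04, -0.44, 0.16, -0.76, 1, 0.35, 0.21, 0.05, -0.44, 0.15, -0.77, 1, 0.34, 0.23, 0.06, -0.43, 0.16, -0.76, 1, 0.32, 0.24, 0.08, -0.44, 0.15, -0.77, 1])

```text
time: 16.75
position: [0.5203, 0.2175, 0.1993]
tool_rot: [0.282, 0.941, 0.182, 0.052]
ft_force: [1.3, -0.9, -3.2]
grip_width: 0.0258
grip_force: 39.9
```

```bash
python3 - <<'E'
from h import *;import json
o=robot.get_obs();im=robot.camera("wrist");s=robot.camera("scene")
cv2.imwrite("pics/w5.png",im);cv2.imwrite("pics/s5.png",s)
json.dump([list(map(float,o["position"])),list(map(float,o["tool_rot"]))],open("w5.json","w"))
W=cam("wrist",o);S=cam("scene");T=cam("top");print(o["position"],o["tool_rot"])
n=[.543,.248,.1105];c=[proj(C,n)[0].round() for C in(W,S,T)];print(c)
def crop(im,q,f,w=400,h=300,dy=0):
    x=int(q[0]-w/f/2);y=int(q[1]-h/f/2+dy);x=max(x,0);y=max(y,0);print("off",x,y,f)
    return cv2.resize(cv2.resize(im[y:y+int(h/f),x:x+int(w/f)],None,fx=f,fy=f,interpolation=2),(w,h))
s4=cv2.imread("pics/s4.png");t4=cv2.imread("pics/t4.png")
a=crop(im,c[0],2.5);b=crop(s,c[1],5,dy=-5);d=crop(s4,c[1],8);e=crop(t4,c[2],8)
cv2.imwrite("pics/m5.png",np.vstack([np.hstack([a,b]),np.hstack([d,e])]))
E
```

```text
[0.52030073 0.21749924 0.19933502] [0.28173297 0.94063105 0.18215091 0.051583  ]
[array([321., 209.]), array([318., 208.]), array([285., 213.])]
off 241 149 2.5
off 278 173 5
off 293 189 8
off 260 194 8
```

View pics/m5.png

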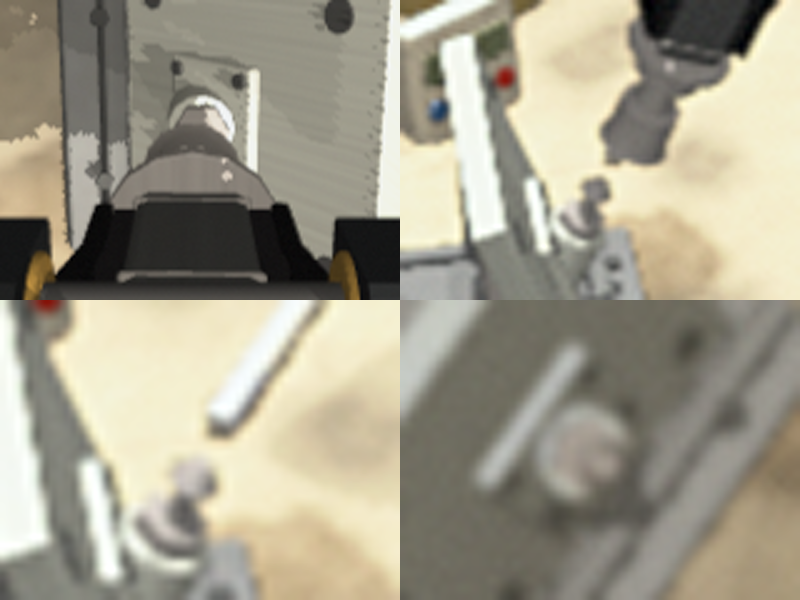

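Scene crop (bottom left): nipple head centre at (195,178), boss ring at about (164,228). Top crop: head at (207,155), boss ring at (185,155). Wrist crop: ring centre column about 203, with the coupler's axis at column 193.

```bash
python3 - <<'E'
from h import *;import json
a,b=json.load(open("w5.json"));W=cam("wrist",dict(position=a,tool_rot=b));S=cam("scene");T=cam("top")
hs=(316.9,210.8);bs=(313.1,217.1);ht=(285.5,212.9);bt=(282.7,212.9)
print("head tri",tri(S,hs,T,ht),"boss tri",tri(S,bs,T,bt))
for l,x in((15,-.0262),(17,-.029),(20,-.0334)):
    n,ax,o,Rp=nip(x,0,.0121,l);h,bb=n-.0045*ax,n-.026*ax
    print(l,"n",n.round(4),"head",h.round(4),"boss",bb.round(4))
    for nm,C in(("S",S),("T",T),("W",W)):print(nm,proj(C,[h,bb]).round(1).tolist())
    print("platetop S",proj(S,[o+Rp.apply([sx,sy,.14]) for sy in(-.06,.06) for sx in(-.007,.007)]).round(1).tolist())
    print("platetop T",proj(T,[o+Rp.apply([sx,sy,.14]) for sy in(-.06,.06) for sx in(-.007,.007)]).round(1).tolist())
# plate top white strip in t4,s4
for nm,C in(("t4",T),("s4",S)):
    im=cv2.imread(f"pics/{nm}.png");x,y,w,h=(225,155,80,85) if nm=="t4" else (270,165,45,70)
    g=im[y:y+h,x:x+w].min(2);m=(g>(150 if nm=="t4" else 205)).astype(np.uint8)
    k,lab,st,ce=cv2.connectedComponentsWithStats(m);
    for i in range(1,k):
        if st[i,4]>60:
            pts=np.argwhere(lab==i)[:,::-1].astype(np.float32);print(nm,st[i],cv2.boxPoints(cv2.minAreaRect(pts)).round(1)+[x,y])
E
```

```text
head tri (array([0.54534822, 0.24864427, 0.10147751]), np.float64(0.0010335493970643592)) boss tri (array([0.54724469, 0.25649947, 0.08678727]), np.float64(0.002943615699007879))
15 n [0.5415 0.246  0.1105] head [0.5425 0.2476 0.1064] boss [0.5475 0.2552 0.0869]
S [[318.4, 209.6], [314.2, 216.8]]
T [[285.6, 213.8], [282.8, 212.3]]
W [[318.4, 207.3], [319.7, 200.8]]
platetop S [[293.7, 177.7], [287.3, 179.7], [301.0, 216.6], [294.0, 218.8]]
platetop T [[284.0, 176.2], [278.8, 172.8], [249.4, 223.9], [244.3, 220.3]]
17 n [0.5418 0.2466 0.111 ] head [0.5428 0.2481 0.1069] boss [0.5474 0.2551 0.0871]
S [[318.2, 209.4], [314.2, 216.8]]
T [[285.4, 213.7], [282.9, 212.3]]
W [[319.2, 207.3], [319.5, 200.8]]
platetop S [[292.8, 178.2], [286.5, 180.3], [300.0, 217.2], [293.1, 219.5]]
platetop T [[283.2, 175.7], [278.1, 172.5], [248.7, 223.4], [243.7, 219.8]]
20 n [0.5422 0.2472 0.1115] head [0.5431 0.2485 0.1073] boss [0.5471 0.2547 0.0871]
S [[317.9, 209.3], [314.5, 216.7]]
T [[285.2, 213.5], [283.1, 212.4]]
W [[320.0, 207.4], [319.1, 200.9]]
platetop S [[291.5, 179.1], [285.4, 181.4], [298.6, 218.0], [291.9, 220.6]]
platetop T [[282.2, 175.2], [277.3, 172.0], [247.8, 222.7], [243.0, 219.2]]
t4 [   0    0   80   68 2218] [[225. 155.]
 [304. 155.]
 [304. 222.]
 [225. 222.]]
t4 [  0  66  15  19 150] [[225. 239.]
 [225. 221.]
 [239. 221.]
 [239. 239.]]
s4 [ 7  5 22 11 75] [[276.9000001  177.89999962]
 [297.29999924 168.5       ]
 [298.70000076 171.5       ]
 [278.30000019 180.89999962]]
s4 [  0  15  29  43 714] [[270. 180.]
 [298. 180.]
 [298. 222.]
 [270. 222.]]
s4 [ 30  26  15  25 183] [[299.         192.79999924]
 [310.29999924 187.70000076]
 [320.79999924 211.09999847]
 [309.5        216.09999847]]
```

```bash
python3 - <<'E'
from h import *
p,R=now();S=cam("scene");z=R.as_matrix()[:,2]
print("tilt",np.degrees(np.arccos(-z[2])),SY.inv().apply(z).round(3),p.round(4))
print(proj(S,[p+z*.0718,p+z*.0238,p+z*.021]).round(1).tolist())
n,ax,o,Rp=nip(-.0334,0,.0124,20)
m=n+[.0008,.001,-.0005]
for tag,q in(("model",n),("adj",m)):
    d=p+z*.0538-q;print(tag,q.round(4),"axial",(d@ax).round(4),"lat stand",SY.inv().apply(d-ax*(d@ax)).round(4))
tp,tR=coupool(m,20,.022);p2,R2=plan(p,R,tp,tR,4,1)
E
```

```text
tilt 21.738494639936413 [ 0.37   0.008 -0.929] [0.5193 0.2177 0.199 ]
[[324.1, 200.8], [333.0, 183.0], [333.6, 182.0]]
model [0.5422 0.2472 0.1118] axial 0.041 lat stand [-0.0034  0.0033 -0.0012]
adj [0.543  0.2482 0.1113] axial 0.0419 lat stand [-0.0043  0.0035 -0.0016]
[-0.02,0.04,0.13,0.11,-0.03,-0.01,1,-0.02,0.03,0.12,0.11,-0.03,-0,1,-0.02,0.04,0.12,0.11,-0.02,-0.01,1,-0.02,0.04,0.13,0.1,-0.03,-0,1]
end [0.5289 0.2267 0.1825] [0.283 0.943 0.166 0.05 ]
```

```bash
python3 - <<'E'
from h import *
p,R=now();n,ax,o,Rp=nip(-.0334,0,.0124,20);m=n+[.0013,.0018,-.0005]
tp,tR=coupool(m,20,.023);plan(p,R,tp,tR,4,1)
E
```

```text
[-0.02,0.04,0.12,0.11,-0.03,-0.01,1,-0.02,0.04,0.12,0.11,-0.03,-0,1,-0.02,0.04,0.12,0.11,-0.02,-0.01,1,-0.02,0.05,0.12,0.1,-0.03,-0,1]
end [0.5292 0.2271 0.1836] [0.283 0.943 0.166 0.05 ]
```

Call:
jog_arm(motion=[-0.02, 0.04, 0.12, 0.11, -0.03, -0.01, 1, -0.02, 0.04, 0.12, 0.11, -0.03, 0, 1, -0.02, 0.04, 0.12, 0.11, -0.02, -0.01, 1, -0.02, 0.05, 0.12, 0.1, -0.03, 0, 1, 0, 0, 0, 0, 0, 0, 1])

```text
time: 17.48
position: [0.5317, 0.2267, 0.1849]
tool_rot: [0.283, 0.943, 0.167, 0.052]
ft_force: [0.6, -0.4, -2.1]
grip_width: 0.0256
grip_force: 39.9
```

```bash
python3 - <<'E'
from h import *
o=robot.get_obs();w=robot.camera("wrist");s=robot.camera("scene");t=robot.camera("top")
cv2.imwrite("pics/w6.png",w);cv2.imwrite("pics/s6.png",s)
p,R=now();z=R.as_matrix()[:,2];S=cam("scene");W=cam("wrist",o)
n,ax,_,Rp=nip(-.0334,0,.0124,20);m=n+[.0013,.0018,-.0005]
d=p+z*.0538-m;print((d@ax).round(4),SY.inv().apply(d-ax*(d@ax)).round(4),"ang",np.degrees(np.arccos(-z@ax)))
P=[p+z*.0718,p+z*.0238,m-.0045*ax,m-.026*ax];print(proj(S,P).round(1).tolist(),proj(W,P).round(1).tolist())
c=proj(S,[m])[0].astype(int);x,y=c[0]-25,c[1]-30;print(x,y)
a=cv2.resize(s[y:y+60,x:x+50],None,fx=10,fy=10,interpolation=2)
c=proj(W,[m])[0].astype(int);x,y=c[0]-37,c[1]-60;print(x,y)
b=cv2.resize(w[y:y+150,x:x+75],None,fx=4,fy=4,interpolation=2)
cv2.imwrite("pics/m6.png",np.hstack([a[:600],b[:600]]))
E
```

```text
0.0244 [ 0.0014 -0.0025  0.0005] ang 0.27481142548343424
[[317.7, 204.7], [325.8, 187.3], [316.8, 209.5], [313.4, 216.9]] [[318.1, 214.8], [318.2, 239.0], [316.1, 207.4], [316.2, 200.2]]
292 177
279 149
```

View pics/m6.png

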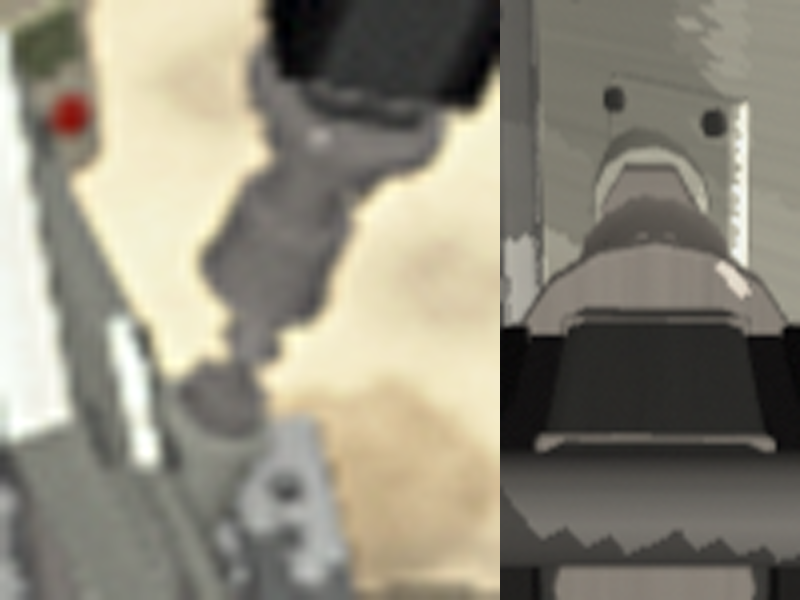

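The mouth sits just over the nipple's head: in the left crop the mouth centre is at about (262,298) and the neck at (256,340). The wrist view shows the ring and nose aligned at columns 650 and 655. I'll make a small lateral correction, then press on slowly.

Call:
jog_arm(motion=[0.04, -0.03, 0, 0, 0, 0, 1, 0, 0, 0.1, 0, 0, 0, 1, 0, 0, 0.1, 0, 0, 0, 1, 0, 0, 0.08, 0, 0, 0, 1, 0, 0, 0, 0, 0, 0, 1])

```text
time: 18.25
position: [0.5312, 0.2298, 0.1738]
tool_rot: [0.283, 0.943, 0.167, 0.051]
ft_force: [-0.2, 0.1, -3.2]
grip_width: 0.0257
grip_force: 39.9
```

```bash
cat > st.py <<'E'
from h import *
o=robot.get_obs();p,R=now();z=R.as_matrix()[:,2]
n,ax,_,Rp=nip(-.0334,0,.0124,20);m=n+[.0013,.0018,-.0005]
d=p+z*.0538-m;print(round(o["time"],2),"axial",(d@ax).round(4),"lat(stand)",SY.inv().apply(d-ax*(d@ax)).round(4),"ang",np.degrees(np.arccos(-z@ax)).round(2),"F tool",R.inv().apply(o["ft_force"]).round(2),"M",R.inv().apply(o["moment"]).round(2))
E
python3 st.py
```

```text
18.25 axial 0.0128 lat(stand) [ 0.     -0.0005  0.    ] ang 0.2 F tool [ 0.24 -1.13  2.98] M [ 0.31  0.04 -0.05]
```

Call:
jog_arm(motion=[0, 0, 0.05, 0, 0, 0, 1, 0, 0, 0.05, 0, 0, 0, 1, 0, 0, 0.05, 0, 0, 0, 1, 0, 0, 0.05, 0, 0, 0, 1, 0, 0, 0, 0, 0, 0, 1])

```text
time: 18.88
position: [0.5331, 0.232, 0.1662]
tool_rot: [0.283, 0.943, 0.167, 0.052]
ft_force: [-0.5, 0.0, -5.0]
grip_width: 0.0257
grip_force: 39.9
```

```bash
python3 st.py
```

```text
18.88 axial 0.0046 lat(stand) [ 0.0001 -0.0008  0.    ] ang 0.24 F tool [ 0.42 -1.95  4.6 ] M [ 0.36  0.17 -0.02]
```

Call:
jog_arm(motion=[0, 0, 0.04, 0, 0, 0, 1, 0, 0, 0.04, 0, 0, 0, 1, 0, 0, 0, 0, 0, 0, 1])

```text
time: 19.25
position: [0.534, 0.2327, 0.1634]
tool_rot: [0.283, 0.943, 0.167, 0.052]
ft_force: [0.2, 1.8, -7.6]
grip_width: 0.026
grip_force: 39.9
```

```bash
python3 st.py
```

```text
19.25 axial 0.0016 lat(stand) [ 0.0002 -0.0013  0.0001] ang 0.3 F tool [ 0.88 -1.17  7.71] M [ 0.26 -0.02 -0.04]
```

Call:
jog_arm(motion=[0, 0, 0.04, 0, 0, 0, 1, 0, 0, 0.04, 0, 0, 0, 1, 0, 0, 0, 0, 0, 0, 1])

```text
time: 19.62
position: [0.5346, 0.2337, 0.1615]
tool_rot: [0.283, 0.943, 0.167, 0.053]
ft_force: [-4.1, -1.9, 5.4]
grip_width: 0.0261
grip_force: 39.9
```

```bash
python3 st.py
```

```text
19.62 axial -0.0006 lat(stand) [ 0.0006 -0.0012  0.0002] ang 0.32 F tool [ 2.37 -1.77 -6.46] M [ 0.47  0.41 -0.05]
```

Call:
jog_arm(motion=[0, 0, 0.04, 0, 0, 0, 1, 0, 0, 0.04, 0, 0, 0, 1, 0, 0, 0, 0, 0, 0, 1])

```text
time: 20.0
position: [0.5352, 0.2347, 0.1583]
tool_rot: [0.283, 0.943, 0.167, 0.052]
ft_force: [-4.9, -2.6, 6.4]
grip_width: 0.0257
grip_force: 39.9
```

```bash
python3 st.py
```

```text
20.0 axial -0.004 lat(stand) [ 0.0006 -0.0012  0.0002] ang 0.32 F tool [ 2.64 -2.4  -7.68] M [ 0.44  0.45 -0.03]
```

Call:
jog_arm(motion=[0.02, 0, 0.04, 0, 0, 0, 1, 0, 0, 0.03, 0, 0, 0, 1, 0, 0, 0, 0, 0, 0, 1, 0, 0, 0, 0, 0, 0, 1])

```text
time: 20.5
position: [0.5356, 0.2356, 0.156]
tool_rot: [0.283, 0.943, 0.167, 0.053]
ft_force: [-4.2, -2.6, 7.0]
grip_width: 0.0257
grip_force: 39.9
```

```bash
python3 st.py; python3 - <<'E'
from h import *
s=robot.camera("scene");cv2.imwrite("pics/s7.png",s)
E
python3 st.py
```

```text
20.5 axial -0.0065 lat(stand) [ 0.0008 -0.0011  0.0003] ang 0.4 F tool [ 2.06 -1.77 -8.15] M [ 0.52  0.3  -0.05]
20.55 axial -0.0065 lat(stand) [ 0.0008 -0.0011  0.0003] ang 0.4 F tool [ 1.44 -2.72 -8.87] M [ 0.56  0.26 -0.07]
```

```bash
python3 - <<'E'
from h import *
a,b,c=[cv2.cvtColor(cv2.imread(f"pics/s{i}.png"),7-1).astype(np.float32) for i in(4,6,7)]
for nm,(x,y,w,h) in dict(plate=(283,178,20,48),boss=(303,212,16,14),timer=(272,165,14,20),base=(270,225,20,40)).items():
    for u,v in((a,b),(b,c)):
        d=cv2.matchTemplate(v[y-5:y+h+5,x-5:x+w+5],u[y:y+h,x:x+w],cv2.TM_CCOEFF_NORMED);_,s,_,l=cv2.minMaxLoc(d);print(nm,round(s,3),(l[0]-5,l[1]-5))
S=cam("scene");p,R=now();z=R.as_matrix()[:,2];print(proj(S,[p+z*.0238]))
E
```

```text
plate 0.998 (0, 0)
plate 0.945 (-1, 0)
boss 0.788 (0, 0)
boss 0.647 (-1, -4)
timer 1.0 (0, 0)
timer 0.982 (0, 0)
base 0.997 (0, 0)
base 0.994 (0, 0)
[[321.03902442 199.18818046]]
```

```bash
python3 -c "
from rig import robot
print(robot.hand_in())"
```

```text
the job is handed in; nothing more can be done
None
```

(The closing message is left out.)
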